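# Date-mark a drinks can in the V-stand

## Task

Push the spring pedal of the little marking stand all the way down to its stop, to ink the stamp, and let it come up again. Then pick up the lying drinks can (not the spice jar), lay it lengthways in the V of the stand, centred over the spring stamp, and push it down so that it rests firmly on both sloping sides with the stamp squeezed in. Finish like that, with the gripper still holding the can and pressing it down; leave everything else where it is.

Things in the scene. Friction and masses are not known exactly. Their poses are not given: they have to be found in the camera images.
- stand: marking stand of bare aluminium, fixed. Origin: its centre, on the worktop; x runs along the V groove (away from the pedal), y left, z up. Foot plate 124 x 96 mm, top 12 mm high. When the can is seated in the V its axis is 63 mm above the worktop, parallel to the stand's x. In the middle a gap of 60 mm (stand x -30 to 30 mm) is free for the fingers, but for stamp and housing at |y| < 11 mm
- jaw_left: left (+y) sloping sides of the two V plates, fixed to the stand; origin and axes as the stand's. The plates stand across the groove at stand x = -39 and +39 mm, each 18 mm thick (|x| 30 to 48 mm), out to |y| = 41 mm. Sides slope 45 degrees; the V's (virtual) bottom line is 26 mm, its upper edges 58 mm above the worktop
- jaw_right: right (-y) sloping sides of the two V plates, fixed to the stand; origin the same as the stand's. The sides are polished (friction about 0.2), so a can pressed down slides into the middle by itself if the gripper yields sideways
- stamp (a joint): spring stamp, black rubber block 26 x 12 mm in the middle of the gap under the can, sliding straight down: 0 m = up, about 0.0033 m when the can lies on both sides of the V, 0.007 m = its stop. The spring takes about 5 N to start and 7 N with the can seated; the can's weight alone does not push it in
- stamp_top (a point): middle of the stamp's upper face, 41 mm above the worktop when up; at the stand's x = y = 0
- pedal (a joint): sprung inking pedal in front of the stand: 0 rad = up (sloping up 0.30 rad towards its free end), 0.28 rad = down on its stop; it springs back. It takes about 4 N at the pad to start and 8.5 N at the stop
- pedal_pad (a point): spot to press on the pedal's rubber tread, on its upper face, 68 mm from the hinge and 20 mm from the free end; pedal 46 mm wide. Hinge: 60 mm in front of the stand's origin (stand x = -60 mm), 22 mm above the worktop, along the stand's y. The pad is 47 mm above the worktop when up, 28 mm when down
- rest_a: one of two like low rests, a grey plate 112 x 56 x 6 mm with two steel rails (12 mm high, 18.5 mm either side of the middle) along its x; fixed. Origin: centre of its underside; x along the thing lying on it. Which of the two holds the can varies
- rest_b: the other rest, the same. Tall equipment round the work: the sealing machine on the left (x 0.28 to 0.62 m, beyond y = 0.42 m), the microwave on the right (x from 0.48 m, beyond y = -0.33 m) with its door open, the door's free edge at about x = 0.69, y = -0.16 m; keep carried things and the gripper clear of them
- can: slim closed drinks can, diameter 52 mm, 134 mm long, 0.19 to 0.35 kg, lying on its side on a rest. Origin: centre of its base; z is its long axis, towards the top
- can_mid (a point): middle of the can on its axis, 67 mm from either end; 32 mm above the worktop while the can lies on its rest
- spice_jar: spice jar with a black cap, diameter 45 mm, 105 mm long, lying on the other rest; leave it. Origin: centre of its base, z is its long axis
- sauce_cup: round lidded sauce cup, 73 mm wide, 49 mm high, standing on the worktop; leave it. Origin: centre of its underside
- jigger: double-cone steel measure, 45 mm wide, 78 mm high, standing on the worktop; leave it. Origin: centre of its underside

How it is judged:
By the outcome, as a careful person would: the job done as asked, in the order asked, and still so for the second after the job is handed in, while the arm keeps its last pose, push and grip.
It also fails if it takes over 58 s, if anything falls off the work surface, if the arm or the gripper's body presses on something with over 40 N, if the wrist force passes 120 N, or if a joint passes its speed limit or range.

## Robot

A 7-joint arm with a two-finger parallel gripper is mounted at the origin on a cart in front of the work surface, level with it; the furniture and walls round the work are solid. World frame = base frame: x ahead of the robot, y to its left, z up, the work surface at z = 0. Lengths are in mm, angles in rad, forces in N, time in s.
With the tool pointing down it reaches from about 400 to 875 mm from the base axis. Payload 4.4 kg.
Tool frame: the origin (TCP) lies midway between the tips of the shut fingers; the grasp point (between the pads) lies 19 mm behind it (ctrl.pinch_z is the distance from the TCP to the grasp point, in mm); z points along the fingers, y is the line along which they close (so a half turn about z gives the same grasp; the last joint's range is limited). The gripper opens to 85 mm and grips with 20 to 120 N. Pads are 22 mm wide; open, the fingers measure 114 mm over their backs; the gripper's body (76 mm by 85 mm) begins 54 mm behind the grasp point. The pads swing forward as they close: fully open they stand 13 mm farther back than shut.
Start: joints at [1.07, 0.628, 0.038, 1.517, -0.027, 0.996, -0.02], TCP at [273.828, -589.522, 207.213] pointing down, gripper open.
Joint ranges: [-3.06, 3.06], [-0.37, 2.12], [-1.25, 1.32], [0.18, 2.47], [-1.1, 4.24], [0.23, 1.98], [-2.94, 2.94]. Speed limits (rad/s): [2.57, 2.57, 3.14, 3.14, 3.14, 3.14, 3.14].

## Interface

Orientations are given as [roll, pitch, yaw] about the fixed x, y, z axes, in that order (R = Rz(yaw) Ry(pitch) Rx(roll)).
In Python, from cell import read_state, cams, order, ctrl gives the robot as it stands.
- The arm moves only by the tool move_arm, never from a script. Its argument "targets" is text: rows parted by semicolons, each of 7 numbers parted by spaces: the gripper's target within -1 to 1 (fully open at 1, half-way at 0, shut at -1), then the shift along the tool's x, y, z in cm, then the turn, a rotation vector about the tool's x, y, z in degrees. A call has 1 to 5 rows; each row shifts and turns the commanded pose from where the row before left it, along the tool's axes as they then stand; what a row does not reach is not made up. A row lasts 1/12 s, in which the tool goes at most 41.7 mm and 7.16 degrees, less where a joint would pass 70% of its speed; a pose out of reach is approached as far as the arm can. A call with a gripper value outside its range is refused whole. The fingers move at their own pace and stop on an object; the grip force is fixed at half the most. Time passes only in rows, so rows that do not move let the fingers close. It gives the time, the measured TCP pose, the force, the opening and the grip force at its end, in the units of the state.
- read_state(): the state, without advancing time (a new reading comes with each control period).
- cams.get_image(name): name is "scene" or "top" or "wrist"; returns a dict with "color" (400x640x3 uint8, red, green, blue), "fovy" (degrees; the focal length in pixels is half the picture's height over the tangent of half this angle, whatever the lens; pixels are square), "cx", "cy" (the principal point, pixels), "rvec" (rotation vector, rad) and "tvec" (3), from world to camera coordinates, as OpenCV has them. Camera axes: x right, y down, z forward; pixel columns grow to the right and rows downward; lengths in mm; the calibration is good to about 2 mm. A picture is of the moment at which its call begins. There is no depth.
- order.finish_job(): hands the job in; it is judged then, once.
The state is a dict: "clock": time; "qpos": joint angles; "qd": joint speeds; "tau": joint torques, N m; "eef_pos": TCP position; "tool_rot": TCP orientation; "force": force on the tool from outside, world axes, zero at the start; "torque": the same for the moment, N m; "width": finger opening in mm; "gripper_force": force on a finger pad.
Only numpy, scipy, OpenCV 4.12 (cv2) and the standard library are available. Lean on these libraries where they do the work, as an engineer would, in place of code of your own. Each camera call takes 0.05 s, during which the arm holds its last target. There are 200 camera calls.

## Working session

There is one attempt and no reset: what is moved stays moved. The work goes in short steps, Python scripts to look and compute and a tool call to move; the robot and the scene stay as the last step left them, time stands still between calls to the robot, and variables do not carry over. Pictures are saved under pics/ and viewed, at most 10 in all, crops included, and the job is handed in when it is done.

Besides the shell and the picture viewer there is one more tool, called after "Emit:" by a JSON object that holds its "api" and its "payload". move_arm: Moves the arm, as the interface text tells. Its arguments: {"type":"object","properties":{"targets":{"type":"string"}},"required":["targets"]}

```bash
mkdir -p pics; ls; cat > h.py <<'E'
import numpy as np, cv2
from scipy.spatial.transform import Rotation as R
from cell import read_state, cams, order, ctrl
def shot(n,f):
    im=cams.get_image(n); cv2.imwrite(f'pics/{f}.png',im['color'][:,:,::-1]); np.save(f'pics/{f}.npy',{k:v for k,v in im.items() if k!='color'},allow_pickle=True); return im
def KRt(im):
    f=200/np.tan(np.radians(im['fovy'])/2)
    return np.array([[f,0,im['cx']],[0,f,im['cy']],[0,0,1]]),cv2.Rodrigues(np.array(im['rvec'],float))[0],np.array(im['tvec'],float)
def load(f): return np.load(f'pics/{f}.npy',allow_pickle=True).item()
def world(im,u,v,z):
    K,r,t=KRt(im); d=r.T@np.linalg.solve(K,[u,v,1]); c=-r.T@t; return c+d*(z-c[2])/d[2]
def pix(im,P):
    K,r,t=KRt(im); p=K@(r@np.array(P,float)+t); return p[:2]/p[2]
E
python3 - <<'E'
from h import *
for n in('top','scene'):
    im=shot(n,n+'0'); print(n,im['fovy'],im['cx'],im['cy'],-KRt(im)[1].T@KRt(im)[2])
s=read_state(); print({k:np.round(v,3) for k,v in s.items()}, ctrl.pinch_z)
a=cv2.imread('pics/top0.png');cv2.imwrite('pics/top0b.png',cv2.resize(a,(800,500),interpolation=cv2.INTER_CUBIC))
E
```

```text
pics
top 44.76015095979414 322.4508361879596 202.41674146678656 [ 492.44910371   -3.86028165 1194.34717594]
scene 51.797288458266465 319.4521316196459 193.92028197173266 [-27.20413896 408.89265488 544.70038425]
{'clock': np.float64(0.1), 'qpos': array([ 1.07 ,  0.629,  0.038,  1.518, -0.027,  0.996, -0.02 ]), 'qd': array([-0.002, -0.004,  0.001, -0.003,  0.002, -0.001,  0.003]), 'tau': array([ 3.0000e-03, -5.6453e+01,  1.2300e+00, -1.9398e+01,  1.1000e-02,
        5.0000e-03,  0.0000e+00]), 'eef_pos': array([ 273.566, -588.974,  206.39 ]), 'tool_rot': array([-3.14 ,  0.   ,  0.435]), 'force': array([ 0.453,  0.011, -1.281]), 'torque': array([ 0.033,  0.021, -0.02 ]), 'gripper_force': np.float64(0.0), 'width': np.float64(85.755)} 18.700000000000003
```

View pics/top0.png

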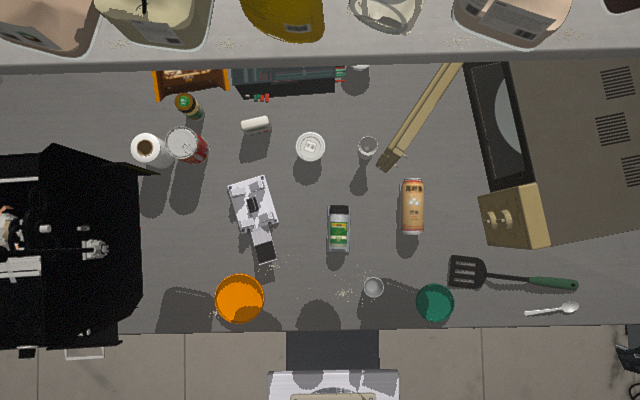

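View pics/scene0.png

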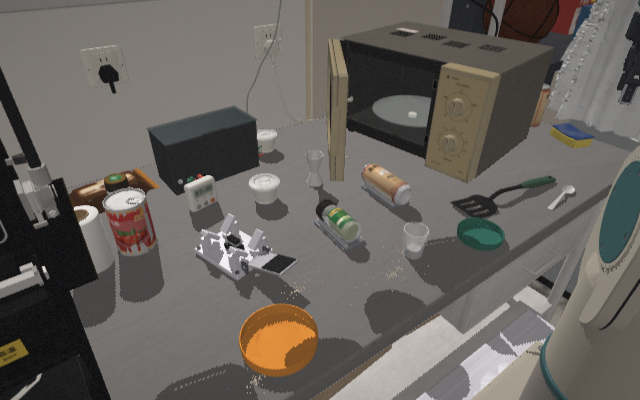

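Top view: stand at about (253,204) with its pedal toward (265,255); the can at about (412,206) with its rest, and the jar at (339,228). The scene view agrees. I'll enlarge crops of the stand and can.

```bash
python3 - <<'E'
from h import *
a=cv2.imread('pics/top0.png')
c=[cv2.resize(a[165:275,x:x+73],None,fx=5.4,fy=5.4,interpolation=cv2.INTER_CUBIC) for x in(217,375)]
cv2.imwrite('pics/c1.png',np.hstack(c)); print(c[0].shape)
E
```

```text
(594, 394, 3)
```

View pics/c1.png

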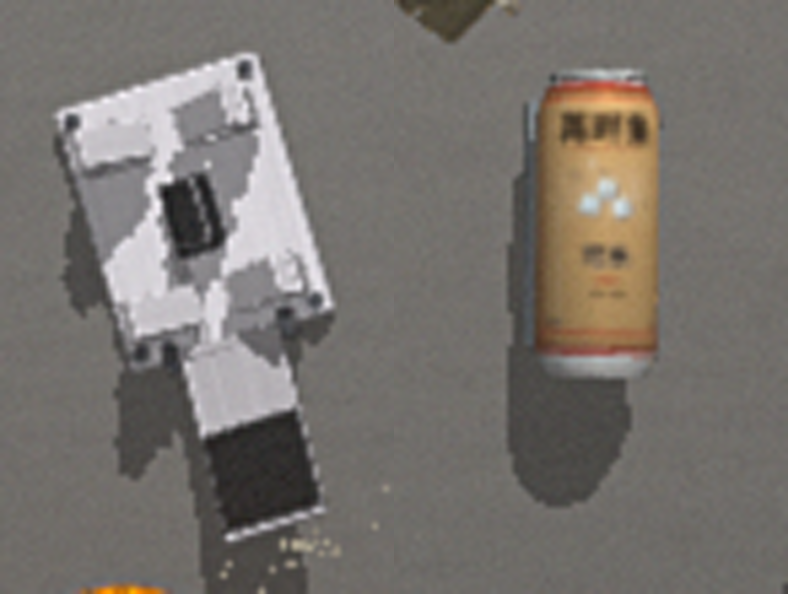

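Crop 5.4x: foot corners are at (57,112), (257,53), (332,308), (130,367), stamp corners centre at (192,215), pedal end at (225,537)–(323,508). The can's silhouette spans columns 537–658 and rows 70–377.

```bash
python3 - <<'E'
from h import *
im=load('top0')
def w(x,y,z,o): return world(im,(x+.5)/5.4-.5+o,(y+.5)/5.4-.5+165,z)
C=[w(x,y,12,217) for x,y in((57,112),(257,53),(332,308),(130,367))]
print('foot',np.round(C),'sides',[round(np.linalg.norm(C[i]-C[(i+1)%4])) for i in range(4)],'centre',np.mean(C,0))
d=(C[0]+C[1]-C[2]-C[3]);y1=np.arctan2(d[1],d[0]); l=(C[0]+C[3]-C[1]-C[2]); y2=np.arctan2(-l[0],l[1]); print('yaw',y1,y2)
S=np.mean([w(x,y,41,217) for x,y in((160,185),(207,172),(222,247),(180,258))],0);print('stamp',S)
P=np.mean([w(x,y,53,217) for x,y in((225,537),(323,508))],0);v=S-P;print('pedal end',P,np.linalg.norm(v[:2]),np.arctan2(v[1],v[0]))
a=w(597.5,75,45,375);b=w(597.5,372,45,375);print('can ends',a,b,a-b)
for yy in(150,300):print('axis',w((538+658)/2,yy,32,375),w(538,yy,32,375)-w(658,yy,32,375))
E
```

```text
foot [[609. 246.  12.]
 [633. 155.  12.]
 [517. 123.  12.]
 [492. 214.  12.]] sides [95, 121, 95, 121] centre [562.73240652 184.56806291  12.        ]
yaw 0.2685225951006501 0.26336789356988394
stamp [558.4355615  180.71049187  41.        ]
pedal end [423.6080855  145.03854572  53.        ] 139.46661258846962 0.2586483450618595
can ends [ 607.31121211 -373.02768366   45.        ] [ 477.6061142  -367.70481274   45.        ] [129.70509791  -5.32287092   0.        ]
axis [ 575.31945528 -376.05709833   32.        ] [ 1.21436852 52.7618916   0.        ]
axis [ 509.07599    -373.33785915   32.        ] [ 1.16213995 52.59053033  0.        ]
```

```bash
cat >> h.py <<'E'
def go(x,y,z,yaw,p=None,yaw0=None):
    s=read_state(); p=np.array(s['eef_pos']) if p is None else np.array(p,float)
    r=R.from_euler('xyz',s['tool_rot']) if yaw0 is None else R.from_euler('xyz',[np.pi,0,yaw0])
    g=R.from_euler('xyz',[np.pi,0,yaw]); d=np.array([x,y,z])-p; q=(r.inv()*g).as_rotvec(degrees=True)
    print('pos',np.round(p,1),'rot',np.round(s['tool_rot'],3),'shift cm in start axes',np.round(r.inv().apply(d)/10,2),'in end axes',np.round(g.inv().apply(d)/10,2),'turn',np.round(q,2))
E
python3 - <<'E'
from h import *
im=load('top0')
def w(x,y,z): return world(im,(x-394+.5)/5.4-.5+375,(y+.5)/5.4-.5+165,z)
print('can ends',w(597.5,75,45),w(597.5,372,45))
for yy in(150,300):print('axis',w(598,yy,32),w(537,yy,32)-w(658,yy,32))
go(545,-165,300,0)
E
```

```text
can ends [ 611.34911395 -201.0364951    45.        ] [ 481.30735664 -196.82060408   45.        ]
axis [ 579.31621894 -202.40568445   32.        ] [ 1.23039165 53.45806448  0.        ]
axis [ 512.90082731 -200.25180148   32.        ] [ 1.17745532 53.28359922  0.        ]
pos [ 273.6 -589.   206.4] rot [-3.14   0.     0.435] shift cm in start axes [ 42.48 -27.04  -9.32] in end axes [ 27.14 -42.4   -9.36] turn [-1.000e-01  2.000e-02  2.491e+01]
```

Emit:
{"api": "move_arm", "payload": {"targets": "1 3.2 -2.1 -0.7 0 0 0;1 3.2 -2.1 -0.7 0 0 0;1 3.2 -2.1 -0.7 0 0 0;1 3.2 -2.1 -0.7 0 0 0;1 3.2 -2.1 -0.7 0 0 0"}}

```text
clock: 0.52
eef_pos: [375.1, -425.0, 242.1]
tool_rot: [-3.141, 0.0, 0.434]
force: [1.0, 1.2, 0.0]
width: 85.3
gripper_force: 0.0
```

Emit:
{"api": "move_arm", "payload": {"targets": "1 3.2 -2.1 -0.7 0 0 0;1 3.2 -2.1 -0.7 0 0 0;1 3.2 -2.1 -0.7 0 0 0;1 3.2 -2.1 -0.7 0 0 0;1 3.2 -2.1 -0.7 0 0 0"}}

```text
clock: 0.93
eef_pos: [476.0, -262.4, 277.3]
tool_rot: [-3.141, 0.0, 0.435]
force: [1.9, -0.5, -0.1]
width: 85.5
gripper_force: 0.0
```

Emit:
{"api": "move_arm", "payload": {"targets": "1 3.2 -2.1 -0.7 0 0 6.7;1 0 0 0 0 0 6.7;1 0 0 0 0 0 6.7;1 0 0 0 0 0 6.5;1 0 0 0 0 0 0"}}

```text
clock: 1.35
eef_pos: [495.7, -231.3, 283.9]
tool_rot: [3.142, 0.001, -0.031]
force: [0.6, 0.3, 0.6]
width: 85.6
gripper_force: 0.0
```

```bash
python3 - <<'E'
from h import *
im=shot('wrist','w1'); print(im['fovy'],-KRt(im)[1].T@KRt(im)[2]); print(pix(im,[546,-201,32])); go(546,-201,300,-0.03)
print(np.round(read_state()['force'],2))
E
```

```text
61.78940881360705 [ 571.03657355 -233.53821946  449.97328899]
[290.11618849 114.09043213]
pos [ 495.6 -231.4  283.9] rot [-3.142e+00  1.000e-03 -2.700e-02] shift cm in start axes [ 4.96 -3.17 -1.62] in end axes [ 4.95 -3.19 -1.61] turn [-0.    0.05  0.18]
[0.23 0.97 0.89]
```

View pics/w1.png

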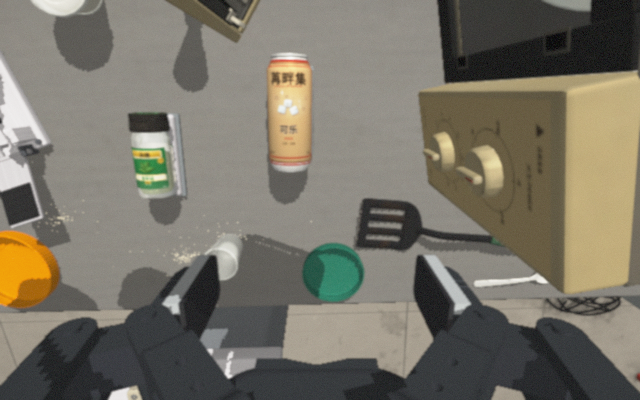

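The can's in the wrist view at (290,112), where my estimate (290,114) predicts it. Now over to the stand.

Emit:
{"api": "move_arm", "payload": {"targets": "1 -0.2 -3.9 0 0 0 0;1 -0.2 -3.9 0 0 0 0;1 -0.2 -3.9 0 0 0 0;1 -0.2 -3.9 0 0 0 0;1 -0.2 -3.9 0 0 0 0"}}

```text
clock: 1.82
eef_pos: [491.0, -35.1, 284.2]
tool_rot: [-3.142, 0.0, -0.027]
force: [0.7, 0.7, -0.3]
width: 85.3
gripper_force: 0.0
```

Emit:
{"api": "move_arm", "payload": {"targets": "0 -0.2 -3.9 0 0 0 0;0 -0.2 -3.9 0 0 0 0;0 -0.2 -3.9 0 0 0 0;-1 -0.2 -3.9 0 0 0 0;-1 -0.2 -3.9 0 0 0 0"}}

```text
clock: 2.23
eef_pos: [486.8, 160.2, 284.3]
tool_rot: [3.142, -0.0, -0.026]
force: [0.3, -0.4, 0.5]
width: 25.6
gripper_force: 0.0
```

Emit:
{"api": "move_arm", "payload": {"targets": "-1 0 0 0 0 0 -5.6;-1 0 0 0 0 0 -5.6;-1 0 0 0 0 0 -5.6;-1 0 0 0 0 0 0;-1 0 0 0 0 0 0"}}

```text
clock: 2.65
eef_pos: [487.3, 158.3, 284.1]
tool_rot: [-3.142, 0.0, 0.262]
force: [-0.0, -0.3, 0.1]
width: -0.1
gripper_force: 0.0
```

```bash
python3 - <<'E'
from h import *
im=shot('wrist','w2'); a=cv2.imread('pics/w2.png')
p=pix(im,[561,183,30]).astype(int); print(p)
x0=max(0,min(640-240,p[0]-120)); y0=max(0,min(400-180,p[1]-70)); print(x0,y0)
cv2.imwrite('pics/c2.png',cv2.resize(a[y0:y0+180,x0:x0+240],None,fx=3.3333,fy=3.3333,interpolation=cv2.INTER_CUBIC))
s=read_state(); print(np.round(s['eef_pos'],1),np.round(s['tool_rot'],3))
# can axis from w1
b=cv2.imread('pics/w1.png'); l=load('w1'); h=cv2.cvtColor(b,cv2.COLOR_BGR2HSV)
P=[]
for v in range(75,150,5):
    u=[u for u in range(255,330) if h[v,u,1]>90 and 3<h[v,u,0]<25]
    P.append(world(l,(min(u)+max(u))/2,v,32))
P=np.array(P); f=np.polyfit(P[:,0],P[:,1],1); print('can yaw',f[0],'y at 546',np.polyval(f,546),P[0],P[-1])
for v in(55,57,165,168):print(v,world(l,290,v,45))
E
```

```text
[312  89]
192 19
[487.3 158.2 284.1] [-3.142  0.     0.262]
can yaw -0.04593337749928168 y at 546 -199.93213808155 [ 590.79178508 -202.15502964   32.        ] [ 508.44008905 -198.15637318   32.        ]
55 [ 611.24620438 -205.43785765   45.        ]
57 [ 609.16697239 -205.32294093   45.        ]
165 [ 485.72036595 -198.50019105   45.        ]
168 [ 481.94617488 -198.29159592   45.        ]
```

View pics/c2.png

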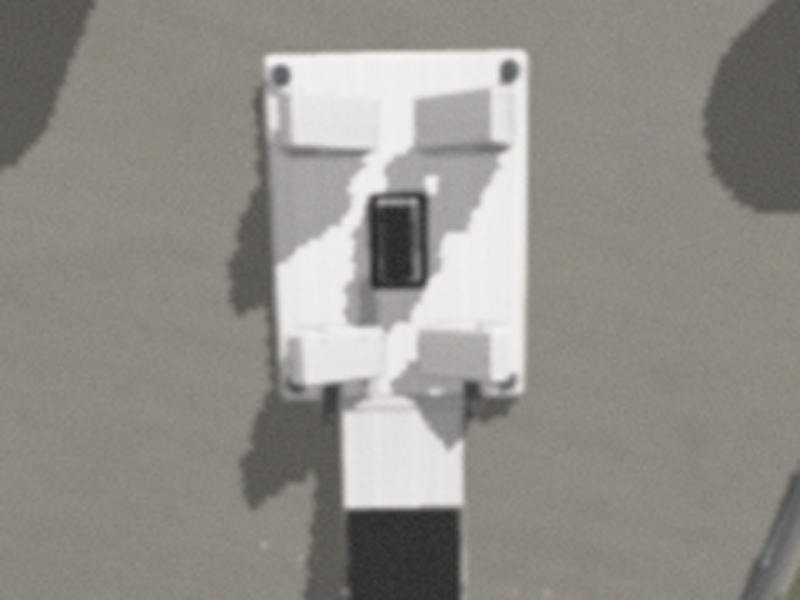

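Crop 3.33x at offset (192,19): foot corners at (264,55), (527,50), (523,393), (283,397), stamp centre at (398,241), pedal edges at 347/462 at row 510.

```bash
python3 - <<'E'
from h import *
im=load('w2')
def w(x,y,z): return world(im,(x+.5)/3.3333-.5+192,(y+.5)/3.3333-.5+19,z)
C=[w(x,y,12) for x,y in((264,55),(527,50),(523,393),(283,397))]
print('foot',np.round(C),'sides',[round(np.linalg.norm(C[i]-C[(i+1)%4])) for i in range(4)],'centre',np.mean(C,0))
d=(C[0]+C[1]-C[2]-C[3]);y1=np.arctan2(d[1],d[0]); l=(C[0]+C[3]-C[1]-C[2]); y2=np.arctan2(-l[0],l[1]); print('yaw',y1,y2)
print('stamp',w(398,241,41),'size',np.linalg.norm(w(377,241,41)-w(419,241,41)),np.linalg.norm(w(398,201,41)-w(398,281,41)))
r=R.from_euler('z',.264)
for o in([561,183,0],[559,182,0]):
  print([np.round((pix(im,np.array(o)+r.apply(p))-[192,19])*3.3333).astype(int).tolist() for p in([62,48,12],[62,-48,12],[-62,-48,12],[-62,48,12],[0,0,41],[48,41,58],[48,-41,58],[-30,41,58],[-30,-41,58],[-30,0,26])])
  print(r.apply([-127,0,0])+o)
E
```

```text
foot [[608. 247.  12.]
 [634. 157.  12.]
 [517. 123.  12.]
 [491. 213.  12.]] sides [94, 122, 94, 122] centre [562.93659526 185.00336753  12.        ]
yaw 0.2809034842439016 0.2790047321248407
stamp [559.44679293 184.15568163  41.        ] size 14.722652173862551 26.76598699103986
[[267, 56], [535, 55], [525, 402], [280, 403], [401, 236], [273, 80], [527, 80], [282, 328], [520, 327], [402, 321]]
[438.4000512 149.8601063   0.       ]
[[269, 62], [536, 62], [526, 408], [282, 409], [402, 243], [274, 88], [528, 87], [283, 334], [522, 334], [403, 327]]
[436.4000512 148.8601063   0.       ]
```

Emit:
{"api": "move_arm", "payload": {"targets": "-1 -2.5 -0.2 2 0 0 -0.6;-1 -2.4 -0.2 3 0 0 0;-1 0 0 4 0 0 0;-1 0 0 4 0 0 0;-1 0 0 4 0 0 0"}}

```text
clock: 3.12
eef_pos: [439.4, 149.4, 113.6]
tool_rot: [-3.141, -0.003, 0.273]
force: [0.6, 0.3, -0.4]
width: -0.1
gripper_force: 0.0
```

Emit:
{"api": "move_arm", "payload": {"targets": "-1 0 0 3 0 0 0;-1 0 0 1.5 0 0 0;-1 0 0 0 0 0 0;-1 0 0 0 0 0 0"}}

```text
clock: 3.45
eef_pos: [438.8, 149.2, 68.9]
tool_rot: [3.141, 0.001, 0.273]
force: [0.2, -0.6, 1.1]
width: -0.2
gripper_force: 0.0
```

Emit:
{"api": "move_arm", "payload": {"targets": "-1 0 0 1.6 0 0 0;-1 0 0 0.8 0 0 0;-1 0 0 0.6 0 0 0;-1 0 0 0.5 0 0 0;-1 0 0 0 0 0 0"}}

```text
clock: 3.87
eef_pos: [439.0, 149.5, 34.1]
tool_rot: [3.142, 0.0, 0.274]
force: [0.4, -0.9, 0.3]
width: 0.2
gripper_force: 0.0
```

Emit:
{"api": "move_arm", "payload": {"targets": "-1 0 0 0.3 0 0 0;-1 0 0 0.2 0 0 0;-1 0 0 0 0 0 0"}}

```text
clock: 4.12
eef_pos: [439.0, 149.5, 29.2]
tool_rot: [3.142, -0.0, 0.274]
force: [0.3, -1.1, -0.2]
width: 0.1
gripper_force: 0.0
```

```bash
python3 - <<'E'
from h import *
im=shot('scene','s2'); t=shot('top','t2')
a=cv2.imread('pics/s2.png')[190:310,180:330]; b=cv2.imread('pics/t2.png')[165:285,215:305]
cv2.imwrite('pics/c3.png',np.hstack([cv2.resize(x,None,fx=3.3,fy=3.3,interpolation=cv2.INTER_CUBIC) for x in(a,b)]))
print(np.round(read_state()['force'],1))
E
```

```text
[-0.2 -1.  -0.1]
```

View pics/c3.png

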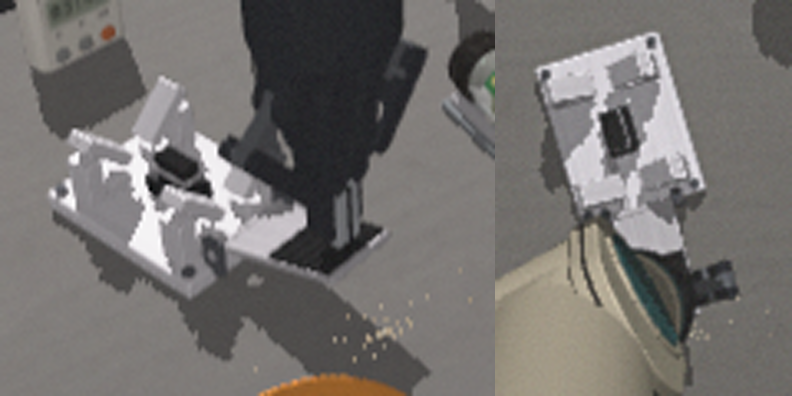

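The fingers appear over the pedal tread (scene crop, tips at about (350,245)), but there's no force. I'll compare with the projection.

```bash
python3 - <<'E'
from h import *
im=load('s2'); f=lambda P:np.round((pix(im,P)-[180,190])*3.3).astype(int).tolist()
print('tcp',f([439,149.5,29]))
r=R.from_euler('z',.272)
for a in(.3,.02):
  q=lambda L,y:f(r.apply([-60-L*np.cos(a),y,22+L*np.sin(a)+5])+[561,184,0])
  print(a,'far end corners',q(88,23),q(88,-23),'hinge',q(0,23),q(0,-23),'pad',q(68,0))
E
```

```text
tcp [334, 269]
0.3 far end corners [325, 275] [385, 227] hinge [215, 241] [275, 197] pad [329, 243]
0.02 far end corners [333, 313] [391, 264] hinge [215, 241] [275, 197] pad [335, 271]
```

```bash
python3 - <<'E'
from h import *
A=[]
for n in('scene0','s2'):
    a=cv2.imread(f'pics/{n}.png')[235:283,235:301]; a=cv2.resize(a,None,fx=6,fy=6,interpolation=cv2.INTER_CUBIC)
    A.append((255*(a/255.)**.5).astype(np.uint8))
cv2.imwrite('pics/c4.png',np.hstack(A)); print(A[0].shape)
E
```

```text
(288, 396, 3)
```

View pics/c4.png

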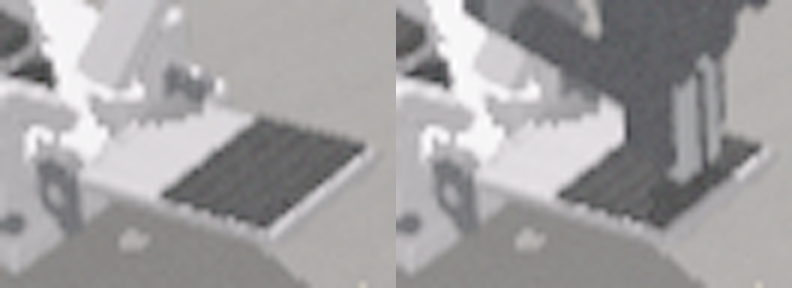

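The pedal is still up and the tips look to be on or just above the tread. I'll go down gently, watching the force.

Emit:
{"api": "move_arm", "payload": {"targets": "-1 0 0 0.2 0 0 0;-1 0 0 0.2 0 0 0;-1 0 0 0 0 0 0"}}

```text
clock: 4.47
eef_pos: [439.0, 149.5, 25.1]
tool_rot: [-3.142, -0.0, 0.274]
force: [-0.1, -0.6, 3.4]
width: -0.3
gripper_force: 1.4
```

Contact at 25 mm, so the real tips sit about 20 mm short of the TCP reading. Continuing down to the stop.

Emit:
{"api": "move_arm", "payload": {"targets": "-1 0 0 0.4 0 0 0;-1 0 0 0.4 0 0 0;-1 0 0 0.4 0 0 0;-1 0 0 0 0 0 0"}}

```text
clock: 4.8
eef_pos: [437.4, 148.9, 12.5]
tool_rot: [3.141, 0.003, 0.274]
force: [-2.2, -0.7, 6.3]
width: 0.0
gripper_force: 2.7
```

Emit:
{"api": "move_arm", "payload": {"targets": "-1 0 0 0.2 0 0 0;-1 0 0 0.2 0 0 0;-1 0 0 0 0 0 0"}}

```text
clock: 5.05
eef_pos: [437.0, 148.8, 8.8]
tool_rot: [3.141, 0.004, 0.274]
force: [-4.1, -1.4, 6.9]
width: -0.1
gripper_force: 3.1
```

Emit:
{"api": "move_arm", "payload": {"targets": "-1 0 0 0.2 0 0 0;-1 0 0 0.2 0 0 0;-1 0 0 0 0 0 0"}}

```text
clock: 5.3
eef_pos: [436.6, 148.7, 4.8]
tool_rot: [3.141, 0.005, 0.275]
force: [-4.5, -0.7, 7.6]
width: -0.2
gripper_force: 3.6
```

```bash
python3 - <<'E'
from h import *
s=read_state();print({k:np.round(s[k],2) for k in('eef_pos','force','torque','tool_rot')})
im=shot('scene','s3')
a=cv2.imread('pics/s3.png')[235:283,235:301]; a=cv2.resize(a,None,fx=8,fy=8,interpolation=cv2.INTER_CUBIC)
cv2.imwrite('pics/c5.png',(255*(a/255.)**.5).astype(np.uint8))
f=lambda P:np.round((pix(im,P)-[235,235])*8).astype(int).tolist()
r=R.from_euler('z',.272)
for a in(.3,.1,.06,.02):
  q=lambda L,y:f(r.apply([-60-L*np.cos(a),y,22+L*np.sin(a)+5])+[561,184,0])
  print(a,'far end corners',q(88,23),q(88,-23),'hinge',q(0,23),q(0,-23),'pad',q(68,0))
E
```

```text
{'eef_pos': array([436.58, 148.71,   4.82]), 'force': array([-4.51, -0.68,  7.59]), 'torque': array([-0.2 ,  1.02, -0.01]), 'tool_rot': array([3.14, 0.  , 0.27])}
0.3 far end corners [348, 307] [493, 190] hinge [82, 224] [227, 119] pad [358, 229]
0.1 far end corners [364, 374] [507, 255] hinge [82, 224] [227, 119] pad [370, 279]
0.06 far end corners [366, 386] [508, 267] hinge [82, 224] [227, 119] pad [371, 288]
0.02 far end corners [367, 398] [509, 279] hinge [82, 224] [227, 119] pad [372, 298]
```

View pics/c5.png

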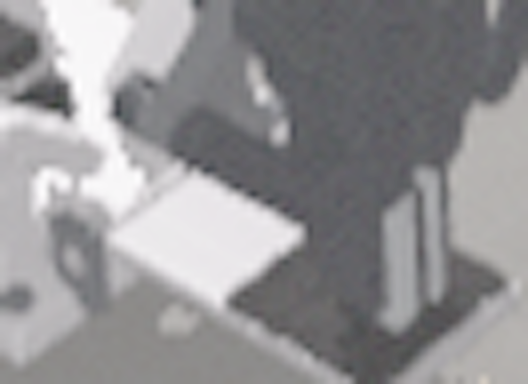

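The pedal end is at (512,280), about 0.05 rad from the stop. Continuing until the force climbs.

Emit:
{"api": "move_arm", "payload": {"targets": "-1 0 0 0.2 0 0 0;-1 0 0 0 0 0 0"}}

```text
clock: 5.52
eef_pos: [436.6, 148.7, 3.9]
tool_rot: [3.141, 0.004, 0.275]
force: [-6.5, -1.7, 19.3]
width: -0.1
gripper_force: 10.0
```

Emit:
{"api": "move_arm", "payload": {"targets": "-1 0 0 0.2 0 0 0;-1 0 0 0 0 0 0"}}

```text
clock: 5.68
eef_pos: [436.6, 148.7, 3.4]
tool_rot: [3.14, 0.003, 0.275]
force: [-10.0, -1.7, 39.9]
width: -0.3
gripper_force: 19.7
```

Emit:
{"api": "move_arm", "payload": {"targets": "-1 0 0 0.2 0 0 0;-1 0 0 0 0 0 0"}}

```text
clock: 5.85
eef_pos: [436.6, 148.7, 2.9]
tool_rot: [3.14, 0.002, 0.275]
force: [-12.2, -2.5, 59.1]
width: -0.3
gripper_force: 29.5
```

It's on the stop at 59 N and stiff. Releasing, then moving to the can.

Emit:
{"api": "move_arm", "payload": {"targets": "-1 0 0 -1 0 0 0;-1 0 0 -2 0 0 0;-1 0 0 -4 0 0 0;-1 0 0 -4 0 0 0;-1 0 0 -4 0 0 0"}}

```text
clock: 6.27
eef_pos: [438.6, 149.5, 150.5]
tool_rot: [-3.141, 0.001, 0.274]
force: [2.0, -0.2, -0.7]
width: 0.0
gripper_force: 0.0
```

Emit:
{"api": "move_arm", "payload": {"targets": "1 0 3.7 -0.8 0 0 0;1 0 3.7 -0.8 0 0 0;1 0.2 3.7 -0.8 0 0 0;1 0.2 3.7 0 0 0 0;1 0.2 3.7 0 0 0 0"}}

```text
clock: 6.68
eef_pos: [495.8, -28.8, 173.8]
tool_rot: [3.141, -0.002, 0.274]
force: [1.1, 0.0, -0.3]
width: 60.3
gripper_force: 0.0
```

Emit:
{"api": "move_arm", "payload": {"targets": "1 0.1 3.6 0 0 0 0;1 0.1 3.6 0 0 0 0;1 0.1 3.6 0 0 0 0;1 0.1 3.6 0 0 0 0;1 0.1 3.6 0 0 0 0"}}

```text
clock: 7.1
eef_pos: [548.7, -200.9, 172.8]
tool_rot: [-3.142, -0.0, 0.274]
force: [0.8, -0.1, 0.9]
width: 85.6
gripper_force: 0.0
```

Emit:
{"api": "move_arm", "payload": {"targets": "1 0 0 0 0 0 6;1 0 0 0 0 0 6;1 0 0 0 0 0 6;1 0 0 0 0 0 0;1 0 0 0 0 0 0"}}

```text
clock: 7.52
eef_pos: [548.4, -198.8, 172.9]
tool_rot: [3.141, 0.0, -0.037]
force: [0.0, 1.1, 0.2]
width: 85.7
gripper_force: 0.0
```

```bash
python3 - <<'E'
from h import *
go(546,-200.5,60,-0.04); im=shot('wrist','w3'); a=im['color']; print('cam',-KRt(im)[1].T@KRt(im)[2], 'can pix', pix(im,[546,-200.5,32]),'tcp pix',pix(im,read_state()['eef_pos']), np.round(read_state()['force'],1))
E
```

```text
pos [ 548.4 -198.8  172.9] rot [ 3.141  0.    -0.037] shift cm in start axes [-0.23  0.18 11.29] in end axes [-0.24  0.18 11.29] turn [0.01 0.01 0.17]
cam [ 623.7011095  -201.43383896  339.00921402] can pix [318.21420515 177.88714648] tcp pix [316.23947998 237.5620241 ] [ 0.3 -0.1 -0.2]
```

```bash
python3 - <<'E'
from h import *
im=load('w1'); r=R.from_euler('xyz',[np.pi,0,-.03])
for h in(0,13,24,37,50): print(h,[np.round(pix(im,np.array([495.6,-231.4,283.9])+r.apply([0,y,-h]))).tolist() for y in(42.5,-42.5)])
E
```

```text
0 [[395.0, 237.0], [238.0, 238.0]]
13 [[401.0, 248.0], [232.0, 249.0]]
24 [[407.0, 259.0], [227.0, 259.0]]
37 [[414.0, 273.0], [219.0, 273.0]]
50 [[423.0, 290.0], [210.0, 290.0]]
```

The wrist view confirms it: open tips are about 37 mm behind the reported TCP, against 13 mm nominal. So I'll use a 24 mm offset and grasp at a reading near -13.

Emit:
{"api": "move_arm", "payload": {"targets": "1 -0.2 0.2 4 0 0 0;1 0 0 4 0 0 0;1 0 0 4 0 0 0;1 0 0 3 0 0 0;1 0 0 0 0 0 0"}}

```text
clock: 7.98
eef_pos: [541.6, -199.0, 17.5]
tool_rot: [-3.138, 0.011, -0.037]
force: [-1.1, 0.2, -0.1]
width: 85.2
gripper_force: 0.0
```

Emit:
{"api": "move_arm", "payload": {"targets": "1 0 0 1 0 0 0;1 0 0 1 0 0 0;1 0 0 1 0 0 0;1 0 0 0.6 0 0 0;1 0 0 0 0 0 0"}}

```text
clock: 8.4
eef_pos: [546.2, -200.7, -13.1]
tool_rot: [-3.142, 0.0, -0.04]
force: [-0.1, -0.6, 1.2]
width: 85.4
gripper_force: 0.0
```

```bash
python3 - <<'E'
from h import *
im=shot('scene','s4'); p=pix(im,[546,-200,32]).astype(int); print(p, read_state()['force'],read_state()['eef_pos'])
a=cv2.imread('pics/s4.png')[p[1]-50:p[1]+50,p[0]-66:p[0]+66]; a=cv2.resize(a,None,fx=6,fy=6,interpolation=cv2.INTER_CUBIC)
cv2.imwrite('pics/c6.png',(255*(a/255.)**.6).astype(np.uint8))
E
```

```text
[384 183] [ 0.22830082 -0.53828578 -0.38947298] [ 546.3941109  -200.83527285  -12.66247406]
```

View pics/c6.png

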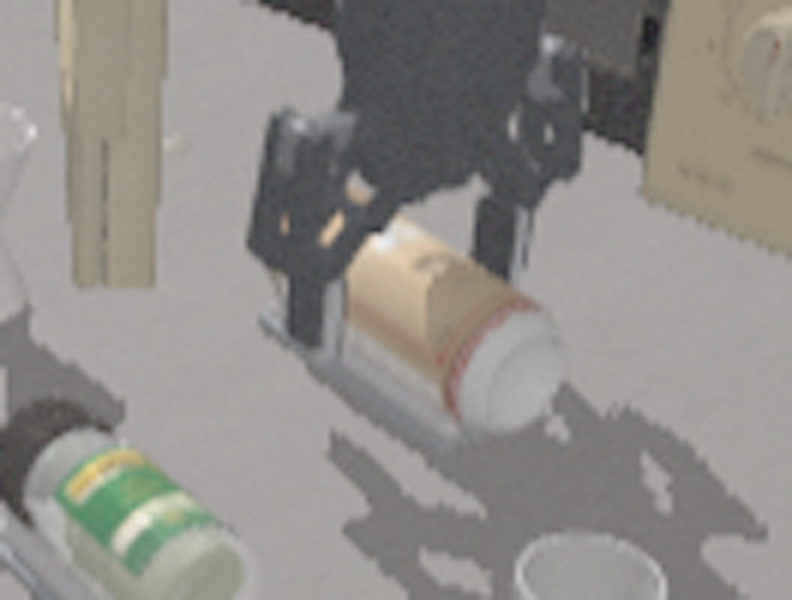

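The fingers straddle the can (left tip near (305,345)), clear of the rest. Closing.

Emit:
{"api": "move_arm", "payload": {"targets": "-1 0 0 0 0 0 0;-1 0 0 0 0 0 0;-1 0 0 0 0 0 0;-1 0 0 0 0 0 0;-1 0 0 0 0 0 0"}}

```text
clock: 8.87
eef_pos: [546.9, -200.8, -11.9]
tool_rot: [3.141, -0.001, -0.04]
force: [-0.6, 0.7, 6.0]
width: 50.0
gripper_force: 63.3
```

Emit:
{"api": "move_arm", "payload": {"targets": "-1 0 0 0 0 0 0;-1 0 0 -0.5 0 0 0;-1 0 0 -0.5 0 0 0;-1 0 0 0 0 0 0"}}

```text
clock: 9.2
eef_pos: [546.7, -201.0, -2.0]
tool_rot: [3.141, -0.001, -0.04]
force: [-0.7, -0.2, -2.3]
width: 49.9
gripper_force: 63.0
```

The can is held (about 0.25 kg, 50 mm wide). Lifting and carrying it to the stand.

Emit:
{"api": "move_arm", "payload": {"targets": "-1 0 0 -2 0 0 0;-1 0 0 -3 0 0 0;-1 0 0 -3 0 0 0;-1 0 0 -2 0 0 0;-1 0 -2 -1 0 0 0"}}

```text
clock: 9.62
eef_pos: [548.1, -186.7, 110.1]
tool_rot: [3.136, -0.005, -0.047]
force: [0.9, -1.5, -2.4]
width: 50.4
gripper_force: 63.6
```

Emit:
{"api": "move_arm", "payload": {"targets": "-1 0 -3 0 0 0 0;-1 0 -3.6 0 0 0 0;-1 0 -3.6 0 0 0 0;-1 0 -3.6 0 0 0 0;-1 0 -3.6 0 0 0 0"}}

```text
clock: 10.03
eef_pos: [553.6, -5.5, 107.2]
tool_rot: [3.142, 0.0, -0.04]
force: [0.6, -0.4, -4.0]
width: 49.9
gripper_force: 63.6
```

Emit:
{"api": "move_arm", "payload": {"targets": "-1 0 -3.6 0 0 0 0;-1 0 -3.6 0 0 0 0;-1 0 -3.6 0 0 0 0;-1 0 -3.6 0 0 0 0;-1 0 -3 0 0 0 0"}}

```text
clock: 10.45
eef_pos: [560.4, 170.2, 107.1]
tool_rot: [-3.14, 0.0, -0.038]
force: [0.8, 0.3, -2.0]
width: 50.1
gripper_force: 63.6
```

Emit:
{"api": "move_arm", "payload": {"targets": "-1 0 -1.8 0 0 0 -4;-1 0 0 0 0 0 -5;-1 0 0 0 0 0 -5;-1 0 0 0 0 0 -3.9;-1 0 0 0 0 0 0"}}

```text
clock: 10.87
eef_pos: [561.3, 184.7, 106.9]
tool_rot: [-3.142, 0.001, 0.274]
force: [-0.7, -0.1, -3.9]
width: 50.4
gripper_force: 63.6
```

```bash
python3 - <<'E'
from h import *
go(560.3,184.3,60,.272); print(np.round(read_state()['force'],1))
E
```

```text
pos [561.3 184.7 106.9] rot [-3.142e+00  1.000e-03  2.740e-01] shift cm in start axes [-0.11  0.01  4.69] in end axes [-0.11  0.01  4.69] turn [-0.    0.05  0.13]
[-0.7 -0.1 -3.9]
```

Emit:
{"api": "move_arm", "payload": {"targets": "-1 -0.1 0 2.5 0 0 0;-1 0 0 2.5 0 0 0;-1 0 0 1.5 0 0 0;-1 0 0 0 0 0 0"}}

```text
clock: 11.2
eef_pos: [558.0, 183.2, 39.0]
tool_rot: [3.141, 0.007, 0.27]
force: [-0.8, -0.9, -2.4]
width: 49.9
gripper_force: 63.5
```

```bash
python3 - <<'E'
from h import *
T=[]
for n in('wrist','scene'):
    im=shot(n,'e'+n); p=pix(im,[560,184,60]).astype(int); a=cv2.imread(f'pics/e{n}.png')
    w,h=(170,250) if n=='wrist' else (85,125)
    x0=int(np.clip(p[0]-w//2,0,640-w)); y0=int(np.clip(p[1]-h//2,0,400-h)); print(n,p,x0,y0)
    T.append(cv2.resize(a[y0:y0+h,x0:x0+w],(400,588),interpolation=cv2.INTER_CUBIC))
    r=R.from_euler('z',.272); f=lambda P:np.round((pix(im,r.apply(P)+[560.3,184.3,0])-[x0,y0])*400/w).astype(int).tolist()
    print('foot',[f(P) for P in([62,48,12],[62,-48,12],[-62,-48,12],[-62,48,12])],'plate tops',[f(P) for P in([48,41,58],[48,-41,58],[-48,-41,58],[-48,41,58])],'can ends',f([67,0,83]),f([-67,0,83]))
cv2.imwrite('pics/c7.png',np.hstack(T)); s=read_state();print(np.round(s['eef_pos'],1),np.round(s['force'],1))
E
```

```text
wrist [316 252] 231 127
foot [[-3, -35], [401, -36], [368, 411], [32, 411]] plate tops [[-20, 57], [417, 56], [383, 481], [17, 482]] can ends [198, -40] [200, 645]
scene [230 229] 188 167
foot [[24, 383], [202, 273], [404, 389], [228, 520]] plate tops [[42, 301], [200, 208], [360, 297], [204, 403]] can ends [85, 187] [314, 317]
[560.5 184.4  42. ] [ 0.   1.  -2.4]
```

View pics/c7.png

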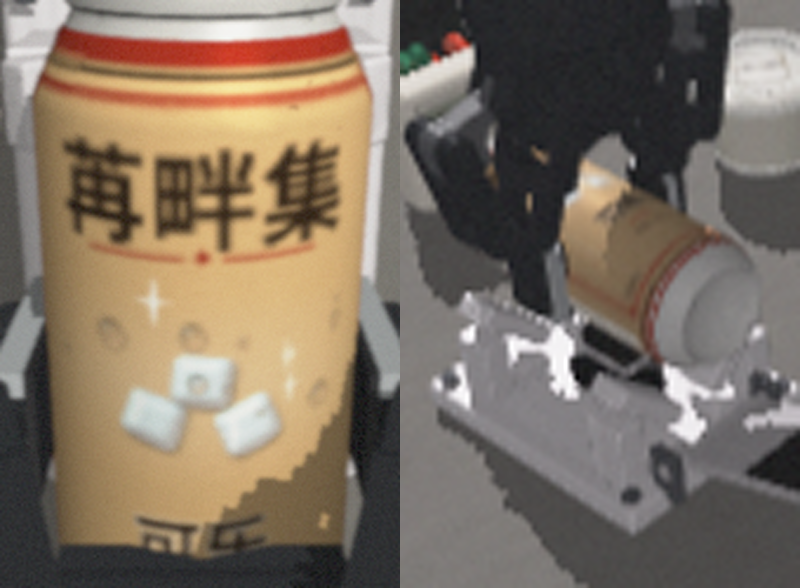

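The can is aligned over the V (wrist view: can centre column 203, plates symmetric; base end in the scene where predicted). Lowering with force checks.

Emit:
{"api": "move_arm", "payload": {"targets": "-1 -0.1 0 0.7 0 0 0;-1 0 0 0.6 0 0 0;-1 0 0 0.4 0 0 0;-1 0 0 0 0 0 0"}}

```text
clock: 11.63
eef_pos: [559.4, 184.1, 24.7]
tool_rot: [3.141, 0.001, 0.272]
force: [-0.2, 0.1, -2.8]
width: 50.0
gripper_force: 63.7
```

Emit:
{"api": "move_arm", "payload": {"targets": "-1 0 0 0.2 0 0 0;-1 0 0 0.1 0 0 0;-1 0 0 0 0 0 0"}}

```text
clock: 11.88
eef_pos: [560.1, 184.5, 22.7]
tool_rot: [3.142, -0.001, 0.272]
force: [-1.2, -0.5, 2.1]
width: 50.2
gripper_force: 64.1
```

Emit:
{"api": "move_arm", "payload": {"targets": "-1 0 0 0.1 0 0 0;-1 0 0 0.1 0 0 0;-1 0 0 0 0 0 0;-1 0 0 0 0 0 0"}}

```text
clock: 12.22
eef_pos: [560.1, 184.5, 20.5]
tool_rot: [-3.142, -0.001, 0.272]
force: [-1.1, -0.1, 3.7]
width: 49.8
gripper_force: 64.2
```

Emit:
{"api": "move_arm", "payload": {"targets": "-1 0 0 0.1 0 0 0;-1 0 0 0.1 0 0 0;-1 0 0 0 0 0 0;-1 0 0 0 0 0 0"}}

```text
clock: 12.55
eef_pos: [560.2, 184.5, 19.9]
tool_rot: [3.141, -0.001, 0.274]
force: [-3.5, -1.2, 15.6]
width: 50.1
gripper_force: 65.8
```

```bash
python3 - <<'E'
from h import *
s=read_state();print({k:np.round(s[k],3) for k in('eef_pos','force','torque','tool_rot')}); c,n=np.cos(.272),np.sin(.272); f=s['force'];print('stand fx,fy',f[0]*c+f[1]*n,-f[0]*n+f[1]*c)
E
```

```text
{'eef_pos': array([560.246, 184.52 ,  19.902]), 'force': array([-3.523, -1.168, 15.587]), 'torque': array([-0.292,  0.806,  0.348]), 'tool_rot': array([ 3.141e+00, -1.000e-03,  2.740e-01])}
stand fx,fy -3.7071388866128454 -0.17909083820015215
```

Emit:
{"api": "move_arm", "payload": {"targets": "-1 -0.05 0 0 0 0 -0.4;-1 0 0 0.1 0 0 0;-1 0 0 0 0 0 0;-1 0 0 0 0 0 0"}}

```text
clock: 12.88
eef_pos: [560.3, 184.5, 19.6]
tool_rot: [3.141, -0.002, 0.28]
force: [-4.6, -1.5, 20.0]
width: 50.2
gripper_force: 66.4
```

```bash
cat > st.py <<'E'
from h import *
s=read_state();print({k:np.round(s[k],3) for k in('eef_pos','force','torque','tool_rot')}); c,n=np.cos(.272),np.sin(.272)
for k in('force','torque'): f=s[k];print(k,'stand x,y',f[0]*c+f[1]*n,-f[0]*n+f[1]*c)
E
python3 st.py
```

```text
{'eef_pos': array([560.276, 184.519,  19.634]), 'force': array([-4.598, -1.515, 19.989]), 'torque': array([-0.398,  0.923,  0.241]), 'tool_rot': array([ 3.141e+00, -2.000e-03,  2.800e-01])}
force stand x,y -4.836455516007633 -0.22425282225123033
torque stand x,y -0.13515512663278234 0.9963207364078891
```

Emit:
{"api": "move_arm", "payload": {"targets": "-1 -0.05 0 0.1 0 0 -0.2;-1 0 0 0.1 0 0 0;-1 0 0 0 0 0 0;-1 0 0 0 0 0 0"}}

```text
clock: 13.22
eef_pos: [560.4, 184.5, 19.5]
tool_rot: [3.141, -0.004, 0.283]
force: [-6.2, -2.3, 33.6]
width: 49.9
gripper_force: 68.0
```

```bash
python3 st.py
```

```text
{'eef_pos': array([560.372, 184.509,  19.472]), 'force': array([-6.169, -2.255, 33.568]), 'torque': array([-0.523,  1.524, -0.02 ]), 'tool_rot': array([ 3.141, -0.004,  0.283])}
force stand x,y -6.54810954906984 -0.5148448017344185
torque stand x,y -0.09445422330395503 1.6089817837839797
```

Seated at 19.5 (predicted 19.4). Pressure is slightly toward the rear end, so I'll even it with a small pitch turn.

Emit:
{"api": "move_arm", "payload": {"targets": "-1 0 0 0 0 -0.25 0;-1 0 0 0 0 0 0;-1 0 0 0 0 0 0;-1 0 0 0 0 0 0"}}

```text
clock: 13.55
eef_pos: [560.2, 184.5, 19.5]
tool_rot: [3.141, 0.001, 0.283]
force: [-7.3, -3.7, 33.5]
width: 50.2
gripper_force: 68.0
```

```bash
python3 st.py
```

```text
{'eef_pos': array([560.202, 184.47 ,  19.478]), 'force': array([-7.331, -3.739, 33.499]), 'torque': array([-0.551,  1.562, -0.021]), 'tool_rot': array([3.141e+00, 1.000e-03, 2.830e-01])}
force stand x,y -8.065925895961994 -1.6323256202625531
torque stand x,y -0.1115619523839202 1.6527642885964424
```

Emit:
{"api": "move_arm", "payload": {"targets": "-1 0 0 0 0 0 0;-1 0 0 0 0 0 0;-1 0 0 0 0 0 0;-1 0 0 0 0 0 0;-1 0 0 0 0 0 0"}}

```text
clock: 13.97
eef_pos: [560.2, 184.5, 19.5]
tool_rot: [3.141, 0.001, 0.283]
force: [-7.9, -3.1, 34.6]
width: 50.3
gripper_force: 68.0
```

```bash
python3 st.py; python3 -c "
from h import *
print(order.finish_job())"
```

```text
{'eef_pos': array([560.223, 184.499,  19.502]), 'force': array([-7.908, -3.112, 34.633]), 'torque': array([-0.556,  1.534,  0.024]), 'tool_rot': array([3.141e+00, 1.000e-03, 2.830e-01])}
force stand x,y -8.452921147136324 -0.8727563663586717
torque stand x,y -0.1230331777608028 1.6267519674840416
the job is handed in; nothing more can be done
None
```

I pressed the pedal to its stop and released it (not re-checked in a picture), then seated the can in the V over the stamp; it's handed in at about 14 s with the gripper still holding the can and pressing at about 35 N.

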